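# Fetch the brass bush from behind the capped fittings for gauging

### The arm

A 6-joint arm with a two-finger parallel gripper is mounted at the origin on the work surface. World frame = base frame: x ahead of the robot, y to its left, z up, the work surface at z = 0. Lengths are in mm, angles in degrees, forces in N, time in s.
With the tool pointing down it reaches from about 300 to 850 mm from the base axis. Payload 4.2 kg.
Tool frame: the origin (TCP) lies between the finger pads; the fingertips stand ahead of it and the grasp point (between the pads) lies 3 mm ahead of it (nose_length is the z of the fingertips in the tool frame, in mm); z points along the fingers, y is the line along which they close (so a half turn about z gives the same grasp; the last joint's range is limited). The gripper opens to 91 mm and grips with 3 to 60 N. Pads are 32 mm wide; open, the fingers measure 118 mm over their backs; the gripper's body (76 mm by 178 mm) begins 60 mm behind the grasp point.
Start: joints at [-76.834, 18.312, 89.639, -0, 72.044, -1.146], TCP at [142.148, -557.167, 235.976] pointing down, gripper open.
Joint ranges: [-177.97, 177.97], [-48.28, 115.42], [12.27, 149.76], [-77.06, 257.06], [2.81, 150.46], [-146.56, 146.56]. Speed limits (degrees/s): [147.25, 147.25, 180, 180, 180, 180].

### API

Orientations are given as [roll, pitch, yaw] about the fixed x, y, z axes, in that order (R = Rz(yaw) Ry(pitch) Rx(roll)).
In Python, from workcell import state, grab_frame, camera_params, job_done, nose_length gives the robot as it stands.
- The arm moves only by the tool step_arm, never from a script. Its argument "plan" is a list that holds one entry, the list of rows, each a list of 5 numbers: the shift along the tool's x, y, z in cm, then the turn about the tool's z in rad, then the opening, from 0 (shut) to 1 (fully open). In form: [[[x, y, z, turn, gripper], ...]]. A call has 1 to 20 rows; each row is the pose to reach, as a shift and turn from the pose commanded when the call began, along the tool's axes at that moment; what a row does not reach only later rows make up. A row lasts 1/8 s, in which the tool goes at most 62.5 mm and 10.7 degrees, less where a joint would pass 70% of its speed; a pose out of reach is approached as far as the arm can. A call with a gripper value outside its range is refused whole. The fingers move at their own pace and stop on an object; "newtons" is the grip in N (left out, the last holds). Time passes only in rows, so rows that repeat a pose let the fingers close. It gives the time, the measured TCP pose, the force, the opening and the grip force at its end, in the units of the state.
- state(): the state, without advancing time (a new reading comes with each control period).
- grab_frame(name): name is "scene" or "top" or "wrist"; returns the picture (480x640x3 uint8, blue, green, red); there is no depth.
- camera_params(name): a dict with "camera_matrix" (3x3 intrinsics, pixels), "R" (3x3) and "t" (3): a world point X has camera coordinates R X + t; the wrist camera has in their place "mount" (4x4, takes a point from camera to tool coordinates, whose origin is the TCP and whose axes are the flange's). Camera axes: x right, y down, z forward; pixel columns grow to the right and rows downward; lengths in mm; the calibration is good to about 2 mm. A picture is of the moment at which its call begins: read the wrist's pose just before it. camera_params takes no time and is no camera call.
- job_done(): hands the job in; it is judged then, once.
The state is a dict: "time_s": time; "qpos": joint angles; "qvel": joint speeds; "effort": joint torques, N m; "ee_pos": TCP position; "ee_rot": TCP orientation; "force": force on the tool from outside, world axes, zero at the start; "torque": the same for the moment, N m; "gripper_width": finger opening in mm; "gripper_force": force on a finger pad.
Only numpy, scipy, OpenCV 4.12 (cv2) and the standard library are available. Lean on these libraries where they do the work, as an engineer would, in place of code of your own. Each camera call takes 0.05 s, during which the arm holds its last target. There are 200 camera calls.

### The job

The brass bush standing behind the three capped fittings in the plywood crate has to be gauged: first clear all three capped fittings into the empty wooden tray at the side, standing upright, then set the bush on end in the middle of the gauge stand's round steel table. Only then put each fitting back in the crate, upright, centred on the spot of its own colour. Leave the uncapped fitting where it stands, and let no fitting nor the bush tip over.

Things in the scene. Friction and masses are not known exactly. Their poses are not given: they have to be found in the camera images.
- fitting_blue: loose turned steel pipe fitting, standing upright, with a blue plastic cap on top: foot 32 mm in diameter, 95 mm tall in all, about 0.3 kg; the cap is the top 27 mm (28 mm in diameter, from 68 to 95 mm above the underside) and is a good place to grip from above. Origin: centre of the underside, z up. At the start it stands on the blue spot.
- fitting_green: loose turned steel pipe fitting, standing upright, with a green plastic cap on top: foot 32 mm in diameter, 95 mm tall in all, about 0.3 kg; the cap is the top 27 mm (28 mm in diameter, from 68 to 95 mm above the underside) and is a good place to grip from above. Origin: centre of the underside, z up. At the start it stands on the green spot.
- fitting_red: loose turned steel pipe fitting, standing upright, with a red plastic cap on top: foot 32 mm in diameter, 95 mm tall in all, about 0.3 kg; the cap is the top 27 mm (28 mm in diameter, from 68 to 95 mm above the underside) and is a good place to grip from above. Origin: centre of the underside, z up. At the start it stands on the red spot.
- spot_blue: flat round blue marker, 48 mm in diameter, 2 mm thick, fixed on the floor of the plywood crate: home of the blue-capped fitting. Origin: centre of its underside (its top is 2 mm higher), z up; x and y axes are parallel to the crate's walls.
- spot_green: flat round green marker, 48 mm in diameter, 2 mm thick, fixed on the floor of the plywood crate: home of the green-capped fitting. Origin: centre of its underside (its top is 2 mm higher), z up; x and y axes are parallel to the crate's walls.
- spot_red: flat round red marker, 48 mm in diameter, 2 mm thick, fixed on the floor of the plywood crate: home of the red-capped fitting. Origin: centre of its underside (its top is 2 mm higher), z up; x and y axes are parallel to the crate's walls.
- bush: loose plain brass bush (a short tube), standing on end in the plywood crate between the three capped fittings: 42 mm outside, 24 mm bore, 34 mm tall, about 0.2 kg. Origin: centre of its underside, z up. The three spots lie 65 mm from it, two to its sides and one in front towards the robot. The crate is 220 x 220 mm with 36 mm high walls, 8 mm thick walls and floor.
- gauge: fixed gauge stand: blue base plate 165 x 120 mm, 20 mm high, carrying a round bare steel table 72 mm in diameter whose top is 34 mm above the bench. Origin: on the bench, on the axis of the round table; z up, x points from the table to the dial, whose plunger tip is 46 mm and whose 54 mm wide black and white face is centred 88 mm from the axis, top 63 mm above the bench. Left of the crate on some starts and right on others.
- tray: fixed empty brown wooden tray on the bench, 200 mm along its x by 170 mm along its y, 6 mm floor and walls, rim 18 mm above the bench. Origin: centre of its underside; its floor is 6 mm higher. On the opposite side of the crate from the gauge stand.
- spare: loose steel fitting like the others but without a cap, 32 mm foot diameter, 88 mm tall, standing in a front corner of the crate, at least 60 mm from the others centre to centre; leave it alone. Origin: centre of the underside, z up.

How it is judged (in metres and radians):
On the way, in this order (a step that is already met when the one before it is completed fails the run):
1. all three capped fittings stand upright in the side tray, let go (x of fitting_blue in the frame of tray between -0.085 and 0.085 m and y of fitting_blue in the frame of tray between -0.07 and 0.07 m and z of each of fitting_blue, fitting_green, fitting_red in the frame of tray below 0.012 m and angle between each of fitting_blue, fitting_green, fitting_red's own z axis and vertical below 0.1 rad and linear speed of each of fitting_blue, fitting_green, fitting_red below 0.02 m/s and x of fitting_green in the frame of tray between -0.085 and 0.085 m and y of fitting_green in the frame of tray between -0.07 and 0.07 m and x of fitting_red in the frame of tray between -0.085 and 0.085 m and y of fitting_red in the frame of tray between -0.07 and 0.07 m and contact force between the fingers and fitting_blue below 0.1 N and contact force between the fingers and fitting_green below 0.1 N and contact force between the fingers and fitting_red below 0.1 N), for 0.2 s.
2. with the three fittings still in the tray, the bush stands in the middle of the gauge table, let go (x of fitting_blue in the frame of tray between -0.085 and 0.085 m and y of fitting_blue in the frame of tray between -0.07 and 0.07 m and z of each of fitting_blue, fitting_green, fitting_red in the frame of tray below 0.012 m and angle between each of fitting_blue, fitting_green, fitting_red, bush's own z axis and vertical below 0.1 rad and linear speed of each of fitting_blue, fitting_green, fitting_red, bush below 0.02 m/s and x of fitting_green in the frame of tray between -0.085 and 0.085 m and y of fitting_green in the frame of tray between -0.07 and 0.07 m and x of fitting_red in the frame of tray between -0.085 and 0.085 m and y of fitting_red in the frame of tray between -0.07 and 0.07 m and horizontal distance between bush and gauge below 0.01 m and z of bush in the frame of gauge between 0.029 and 0.039 m and contact force between the fingers and bush below 0.1 N), for 0.2 s.
At the end, for the whole second after the job is handed in: The bush stands on end on the round gauge table within 10 mm of its centre; each capped fitting stands upright (within 0.1 rad) on the spot of its own colour within 12 mm of its centre; all are at rest (horizontal distance between bush and gauge below 0.01 m and z of bush in the frame of gauge between 0.029 and 0.039 m and angle between each of bush, fitting_blue, fitting_green, fitting_red's own z axis and vertical below 0.1 rad and linear speed of each of bush, fitting_blue, fitting_green, fitting_red below 0.02 m/s and horizontal distance between fitting_blue and spot_blue below 0.012 m and z of fitting_blue in the frame of spot_blue below 0.008 m and horizontal distance between fitting_green and spot_green below 0.012 m and z of fitting_green in the frame of spot_green below 0.008 m and horizontal distance between fitting_red and spot_red below 0.012 m and z of fitting_red in the frame of spot_red below 0.008 m); the robot touches nothing.
It fails at once if the uncapped fitting is shifted by more than 15 mm or tipped (distance of spare from where it was at the start of the episode above 0.015 m or angle between spare's own z axis and vertical above 0.4 rad).
It fails at once if a capped fitting or the bush is tipped over (angle between any of fitting_blue, fitting_green, fitting_red, bush's own z axis and vertical above 0.9 rad).
It also fails if it takes over 138 s, if anything falls off the work surface, if the arm or the gripper's body presses on something with over 40 N, if the wrist force passes 120 N, or if a joint passes its speed limit or range.

## Working session

There is one attempt and no reset: what is moved stays moved. The work goes in short steps, Python scripts to look and compute and a tool call to move; the robot and the scene stay as the last step left them, time stands still between calls to the robot, and variables do not carry over. Pictures are saved under pics/ and viewed, at most 14 in all, crops included, and the job is handed in when it is done.

Besides the shell and the picture viewer there is one more tool, called after "Emit:" as name(argument=value, ...), one argument or row to a line, values as JSON. step_arm: Moves the arm, as the interface text tells. Its arguments: {"type":"object","properties":{"plan":{"type":"array","items":{"type":"array","items":{"type":"array","items":{"type":"number"}}}},"newtons":{"type":"number"}},"required":["plan"]}

```bash
mkdir -p pics; ls; python3 - <<'E'
from workcell import *
import cv2,numpy as np
s=state();print(s['time_s'],s['ee_pos'],s['ee_rot'],s['gripper_width'],nose_length)
for n in("top","scene"):
    cv2.imwrite(f"pics/{n}0.png",grab_frame(n));p=camera_params(n);print(n,p)
print(camera_params("wrist"))
E
```

```text
pics
0.0 [ 142.04444239 -556.70628775  235.12282515] [-1.79900103e+02 -6.73679348e-04  1.43134317e+01] 91.25404913737722 22.0
top {'camera_matrix': array([[558.4424089 ,   0.        , 322.41891595],
       [  0.        , 558.4424089 , 240.00627998],
       [  0.        ,   0.        ,   1.        ]]), 'R': array([[ 0.0078063 , -0.99991409, -0.01052925],
       [-0.998223  , -0.00717017, -0.05915598],
       [ 0.0590754 ,  0.01097233, -0.99819322]]), 't': array([ -9.20783803, 533.94314362, 905.20658126])}
scene {'camera_matrix': array([[557.24476397,   0.        , 326.37002821],
       [  0.        , 557.24476397, 240.71544051],
       [  0.        ,   0.        ,   1.        ]]), 'R': array([[ 0.39007246,  0.92077816,  0.00332535],
       [ 0.50897212, -0.21260527, -0.83411413],
       [-0.76732708,  0.32705746, -0.55158188]]), 't': array([-224.82428359, -243.76058632, 1488.67036856])}
{'camera_matrix': array([[348.28298959,   0.        , 320.9108356 ],
       [  0.        , 348.28298959, 241.65591511],
       [  0.        ,   0.        ,   1.        ]]), 'mount': array([[-4.40816485e-04, -9.71365872e-01, -2.37588189e-01,
         6.78132122e+01],
       [ 9.99999513e-01, -6.37909863e-04,  7.52678832e-04,
         8.65080669e-01],
       [-8.82686379e-04, -2.37587742e-01,  9.71365681e-01,
        -1.49020318e+02],
       [ 0.00000000e+00,  0.00000000e+00,  0.00000000e+00,
         1.00000000e+00]])}
```

View pics/top0.png

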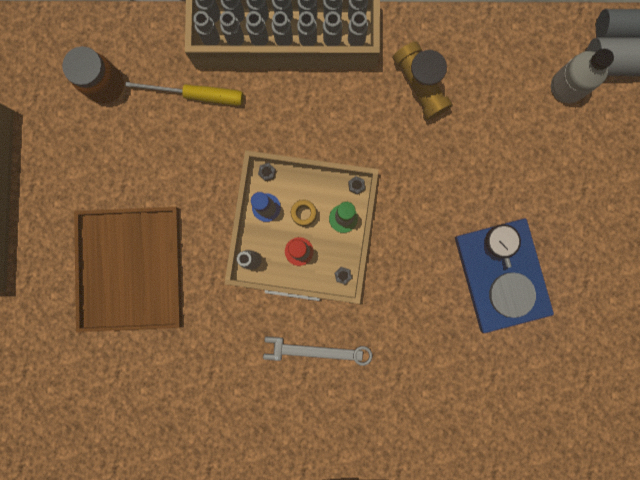

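View pics/scene0.png

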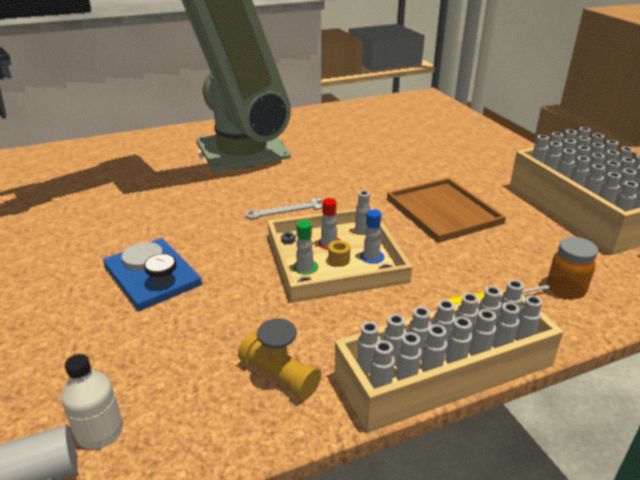

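The top view shows the cap tops: blue (262,201), green (346,210) and red (297,247). The bush is at (303,212), the spare at (247,260), the gauge table at (514,295) and the tray centre at (130,268). Next I'll measure these.

```bash
cat > h.py <<'E'
import cv2,numpy as np
from workcell import *
def ray(n,uv,z,pose=None):
    p=camera_params(n);K=p['camera_matrix']
    d=np.linalg.solve(K,[uv[0],uv[1],1.])
    R,t=p['R'],p['t'];c=-R.T@t;d=R.T@d
    return (c+d*(z-c[2])/d[2])[:2]
def proj(n,X):
    p=camera_params(n);q=p['camera_matrix']@(p['R']@np.array(X,float)+p['t']);return q[:2]/q[2]
def go(x,y,z,yaw=None):
    s=state();e=s['ee_pos'];w=np.radians(s['ee_rot'][2])
    d=np.array([x,y,z])-e
    print('t',s['time_s'],'ee',np.round(e,1),'rot',np.round(s['ee_rot'],1),'w',round(s['gripper_width'],1))
    c,k=np.cos(w),np.sin(w)
    o=[c*d[0]+k*d[1],k*d[0]-c*d[1],-d[2]]
    tr=0 if yaw is None else -np.radians(yaw)+w
    print('cmd cm',np.round(np.array(o)/10,2),'turn',round(tr,3))
E
python3 - <<'E'
from h import *
im=cv2.imread('pics/top0.png');hsv=cv2.cvtColor(im,cv2.COLOR_BGR2HSV)
cr=cv2.resize(im[140:310,220:390],None,fx=3.5,fy=3.5,interpolation=cv2.INTER_CUBIC)
cv2.imwrite('pics/crop0.png',cr)
def mask(name,m,box):
    k=np.zeros_like(m);x0,y0,x1,y1=box;k[y0:y1,x0:x1]=m[y0:y1,x0:x1]
    cs,_=cv2.findContours(k,cv2.RETR_EXTERNAL,cv2.CHAIN_APPROX_NONE);c=max(cs,key=cv2.contourArea)
    h=cv2.convexHull(c);print(name,cv2.contourArea(c),cv2.minEnclosingCircle(c),cv2.fitEllipse(c));return h
H,S,V=cv2.split(hsv)
mask('bush',cv2.inRange(hsv,(15,120,60),(32,255,255)),(285,195,322,230))
h=mask('gauge',cv2.inRange(hsv,(100,120,40),(125,255,255)),(440,210,570,340));print(cv2.minAreaRect(h))
h=mask('table',cv2.inRange(hsv,(0,0,60),(180,70,255)),(485,262,545,325))
for n,(c,hr) in dict(blue=((262,201),(105,130)),green=((346,210),(45,85)),red=((297,247),(0,8))).items():
    m=cv2.inRange(hsv,(hr[0],120,30),(hr[1],255,255));mask(n,m,(c[0]-25,c[1]-25,c[0]+28,c[1]+28))
    print(hsv[c[1],c[0]],hsv[c[1]+2:c[1]+22:3,c[0]+4].tolist())
E
```

```text
bush 527.5 ((303.1929016113281, 212.48477172851562), 13.944256782531738) ((303.1624450683594, 212.3119354248047), (25.469249725341797, 26.678428649902344), 148.68780517578125)
gauge 4676.0 ((506.428466796875, 278.86517333984375), 56.754638671875) ((505.7259216308594, 284.3667907714844), (77.00157928466797, 101.34130859375), 158.76937866210938)
((504.93603515625, 275.37408447265625), (98.29339599609375, 71.28884887695312), 75.1413803100586)
table 1614.0 ((512.121337890625, 294.8106689453125), 23.459901809692383) ((512.280517578125, 294.597412109375), (44.55113220214844, 46.1999626159668), 108.61836242675781)
blue 215.5 ((262.5909118652344, 206.68182373046875), 14.780162811279297) ((260.60723876953125, 205.87191772460938), (15.800403594970703, 29.14399528503418), 162.80575561523438)
[111 134 131] [[111, 133, 132], [117, 82, 84], [3, 45, 62], [14, 71, 68], [16, 69, 63], [114, 104, 108], [117, 72, 114]]Traceback (most recent call last):
  File "<stdin>", line 14, in <module>
  File "<stdin>", line 8, in mask
cv2.error: OpenCV(4.12.0) /io/opencv/modules/imgproc/src/shapedescr.cpp:361: error: (-201:Incorrect size of input array) There should be at least 5 points to fit the ellipse in function 'fitEllipseNoDirect'
```

View pics/crop0.png

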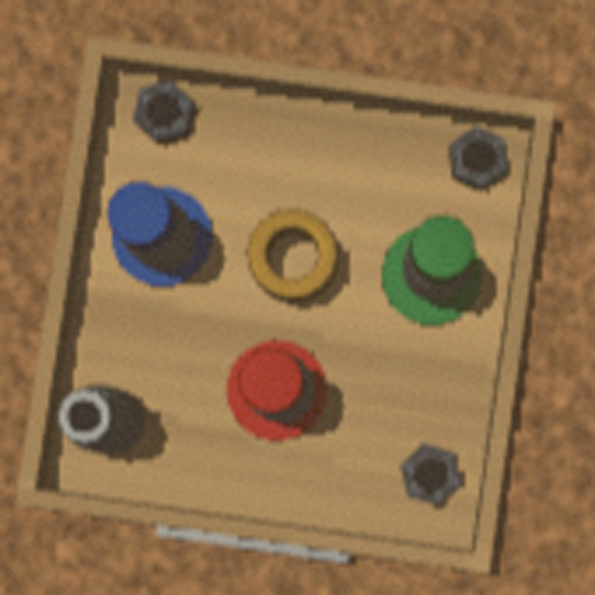

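The crop shows the cap discs at (139,213) blue, (442,247) green and (271,380) red. The spot centres are near (162,237), (431,274) and (277,390), and the spare's top is at (84,416).

```bash
python3 - <<'E'
from h import *
f=lambda u,v:(u/3.5+220-.36,v/3.5+140-.36)
for n,c,s in(('blue',(139,213),(162,237)),('green',(442,247),(431,274)),('red',(271,380),(277,390))):
    print(n,'cap',ray('top',f(*c),105).round(1),'spot',ray('top',f(*s),10).round(1))
b=ray('top',(303.16,212.31),42);print('bush',b.round(1))
print('spare',ray('top',f(84,416),96).round(1))
print('table',ray('top',(513,295),34).round(1),'dial',ray('top',(504.3,242),63).round(1))
im=cv2.imread('pics/top0.png')
t=np.array([(77,211),(178,208),(180,327),(78,329)],float)
print('tray',[ray('top',p,18).round(0).tolist() for p in t],np.mean([ray('top',p,18) for p in t],0))
g=cv2.resize(im[215:335,450:560],None,fx=5,fy=5,interpolation=cv2.INTER_CUBIC)
c=cv2.HoughCircles(cv2.medianBlur(cv2.cvtColor(g,6),7),cv2.HOUGH_GRADIENT,1.5,100,param1=80,param2=25,minRadius=95,maxRadius=130)
print([((x+.5)/5+449.5,(y+.5)/5+214.5,r/5) for x,y,r in c[0][:3]])
h=cv2.cvtColor(im,cv2.COLOR_BGR2HSV)
E
```

```text
blue cap [587.3  88.7] spot [588.2  89.5]
green cap [573.5 -40.9] spot [571.4 -38.7]
red cap [516.2  31.5] spot [515.7  33.9]
bush [576.8  25.8]
spare [500.5 112.2]
table [ 446.9 -311.3] dial [ 530.1 -289.3]
tray [[579.0, 402.0], [585.0, 234.0], [390.0, 226.0], [385.0, 394.0]] [484.78196629 314.13747106]
[(np.float32(513.65), np.float32(293.95), np.float32(22.6)), (np.float32(484.55), np.float32(261.25), np.float32(25.810001)), (np.float32(499.25), np.float32(244.75), np.float32(20.86))]
```

```bash
python3 -c "
from h import *
go(516,32.5,180,0)"
```

```text
t 0.1 ee [ 142.  -556.7  235.2] rot [-179.9   -0.    14.3] w 91.5
cmd cm [ 50.8  -47.85   5.52] turn 0.25
```

Emit:
step_arm(
  plan=[
    [[50.8, -47.85, 5.5, 0.25, 0.55], [50.8, -47.85, 5.5, 0.25, 0.55], [50.8, -47.85, 5.5, 0.25, 0.55], [50.8, -47.85, 5.5, 0.25, 0.55], [50.8, -47.85, 5.5, 0.25, 0.55], [50.8, -47.85, 5.5, 0.25, 0.55], [50.8, -47.85, 5.5, 0.25, 0.55], [50.8, -47.85, 5.5, 0.25, 0.55], [50.8, -47.85, 5.5, 0.25, 0.55], [50.8, -47.85, 5.5, 0.25, 0.55], [50.8, -47.85, 5.5, 0.25, 0.55], [50.8, -47.85, 5.5, 0.25, 0.55], [50.8, -47.85, 5.5, 0.25, 0.55], [50.8, -47.85, 5.5, 0.25, 0.55], [50.8, -47.85, 5.5, 0.25, 0.55], [50.8, -47.85, 5.5, 0.25, 0.55]],
  ],
  newtons=25,
)

```text
time_s: 2.1
ee_pos: [515.8, 31.1, 181.2]
ee_rot: [180.0, -0.0, -0.1]
force: [-0.8, -0.2, 0.0]
gripper_width: 50.0
gripper_force: 0.0
```

```bash
python3 -c "
from h import *
cv2.imwrite('pics/w1.png',grab_frame('wrist'))
s=state();p=camera_params('wrist')
go(516,32.5,103,0)
from scipy.spatial.transform import Rotation as Ro
R=Ro.from_euler('xyz',s['ee_rot'],degrees=True).as_matrix()
M=p['mount'];K=p['camera_matrix']
for n,X in dict(red=(516,32.5,105),blue=(587.5,89,105),green=(573,-40,105),bush=(577.5,25.5,42)).items():
    c=M[:3,:3].T@(R.T@(np.array(X)-s['ee_pos'])-M[:3,3]);q=K@c;print(n,(q[:2]/q[2]).round(1))
"
```

```text
t 2.15 ee [515.9  31.3 181.2] rot [ 1.8e+02 -0.0e+00 -1.0e-01] w 50.3
cmd cm [ 0.01 -0.12  7.82] turn -0.001
red [318.1 260.2]
blue [227.3 150.8]
green [431.8 173.9]
bush [327.  164.7]
```

View pics/w1.png

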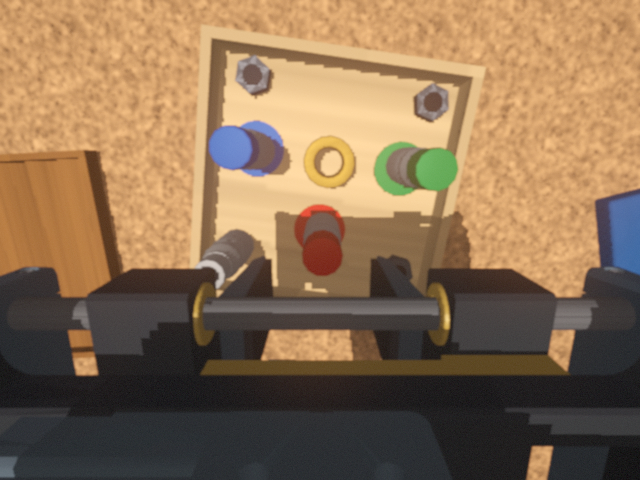

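The wrist view shows all the parts about 3 px right of and above the predictions. That is a 2 mm calibration offset, so I'll split the difference. There's clear space around the red cap, so I'll descend and grip it.

Emit:
step_arm(
  plan=[
    [[0.1, 0, 3, 0, 0.55], [0.1, 0, 6, 0, 0.55], [0.1, 0, 7.8, 0, 0.55], [0.1, 0, 7.8, 0, 0.55], [0.1, 0, 7.8, 0, 0.55], [0.1, 0, 7.8, 0, 0.15], [0.1, 0, 7.8, 0, 0.15], [0.1, 0, 7.8, 0, 0.15], [0.1, 0, 7.8, 0, 0.15], [0.1, 0, 7.8, 0, 0.15]],
  ],
  newtons=25,
)

```text
time_s: 3.4
ee_pos: [517.5, 31.8, 103.4]
ee_rot: [180.0, -0.1, 0.0]
force: [-0.4, -2.8, 5.0]
gripper_width: 27.4
gripper_force: 25.0
```

```bash
python3 -c "
from h import *
s=state();print(s['gripper_width'],s['gripper_force'],s['force'])
go(430,311,180,0)"
```

```text
27.371161179949315 24.98498260974884 [-0.39812938 -2.78036271  4.99082427]
t 3.4 ee [517.5  31.8 103.4] rot [ 1.8e+02 -1.0e-01  0.0e+00] w 27.4
cmd cm [ -8.75 -27.92  -7.66] turn 0.0
```

Emit:
step_arm(
  plan=[
    [[0, 0, -4, 0, 0.15], [0, 0, -9, 0, 0.15], [0, 0, -13, 0, 0.15], [-1, -3, -13, 0, 0.15], [-2.5, -8, -13, 0, 0.15], [-4, -13, -13, 0, 0.15], [-6, -18, -13, 0, 0.15], [-7.5, -23, -13, 0, 0.15], [-8.5, -26.5, -13, 0, 0.15], [-8.8, -28, -12, 0, 0.15], [-8.8, -28, -8, 0, 0.15], [-8.8, -28, -4, 0, 0.15], [-8.8, -28, -1.5, 0, 0.15], [-8.8, -28, -0.5, 0, 0.15], [-8.8, -28, 0, 0, 0.15], [-8.8, -28, 0.1, 0, 0.15], [-8.8, -28, 0.1, 0, 0.15]],
  ],
)

```text
time_s: 5.52
ee_pos: [429.7, 312.3, 102.7]
ee_rot: [-179.9, -0.1, -0.0]
force: [0.2, 0.4, -4.1]
gripper_width: 27.4
gripper_force: 24.9
```

```bash
python3 -c "
from h import *
cv2.imwrite('pics/s2.png',cv2.resize(grab_frame('scene')[100:300,220:520],None,fx=2,fy=2))
go(429.5,311,99.6,0)"
```

```text
t 5.575 ee [429.6 312.4 102.7] rot [-1.799e+02 -1.000e-01 -0.000e+00] w 27.4
cmd cm [-0.01  0.14  0.31] turn -0.0
```

View pics/s2.png

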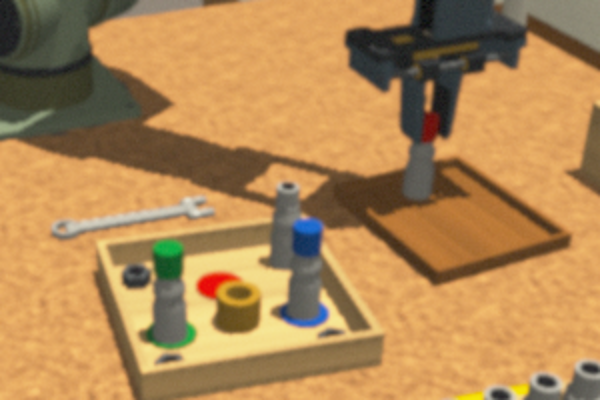

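The red fitting is held upright over the tray at crop (418,185). I'll lower it, release and go over to blue.

Emit:
step_arm(
  plan=[
    [[0, 0, 0.2, 0, 0.15], [0, 0, 0.3, 0, 0.15], [0, 0, 0.3, 0, 0.15], [0, 0, 0.3, 0, 0.55], [0, 0, 0.3, 0, 0.55], [0, 0, 0.3, 0, 0.55], [0, 0, -3, 0, 0.55], [0, 0, -8, 0, 0.55], [3, 4, -8, 0, 0.55], [7, 9, -8, 0, 0.55], [10, 14, -8, 0, 0.55], [13, 19, -8, 0, 0.55], [15.9, 22.4, -8, 0, 0.55], [15.9, 22.4, -8, 0, 0.55], [15.9, 22.4, -4, 0, 0.55], [15.9, 22.4, -4, 0, 0.55]],
  ],
)

```text
time_s: 7.58
ee_pos: [585.3, 88.5, 139.3]
ee_rot: [180.0, 0.4, 0.0]
force: [-0.0, 0.2, 0.9]
gripper_width: 50.3
gripper_force: 0.0
```

```bash
python3 -c "
from h import *
go(588.5,88,103.4,0)"
```

```text
t 7.575 ee [585.3  88.5 139.3] rot [180.    0.4   0. ] w 50.3
cmd cm [0.32 0.05 3.59] turn 0.0
```

Emit:
step_arm(
  plan=[
    [[0, 0, 1.5, 0, 0.55], [0, 0, 3.2, 0, 0.55], [0, 0, 3.2, 0, 0.55], [0, 0, 3.2, 0, 0.55]],
  ],
)

```text
time_s: 8.07
ee_pos: [588.4, 88.2, 110.2]
ee_rot: [-180.0, -0.0, -0.0]
force: [-0.2, 0.3, 0.5]
gripper_width: 50.2
gripper_force: 0.0
```

```bash
python3 -c "
from h import *
go(588.5,88,103.4,0)"
```

```text
t 8.075 ee [588.4  88.2 110.2] rot [-180.   -0.   -0.] w 50.2
cmd cm [0.01 0.02 0.68] turn -0.0
```

Emit:
step_arm(
  plan=[
    [[0, 0, 0.68, 0, 0.55], [0, 0, 0.68, 0, 0.55], [0, 0, 0.68, 0, 0.15], [0, 0, 0.68, 0, 0.15], [0, 0, 0.68, 0, 0.15], [0, 0, 0.68, 0, 0.15], [0, 0, 0.68, 0, 0.15]],
  ],
)

```text
time_s: 8.95
ee_pos: [588.2, 88.0, 103.3]
ee_rot: [180.0, -0.0, -0.0]
force: [-0.5, -0.8, 1.1]
gripper_width: 27.3
gripper_force: 25.0
```

Emit:
step_arm(
  plan=[
    [[0, 0, -4, 0, 0.15], [0, 0, -9, 0, 0.15], [0, 0, -13, 0, 0.15], [-1, -3, -13, 0, 0.15], [-3, -7, -13, 0, 0.15], [-6, -12, -13, 0, 0.15], [-8, -17, -13, 0, 0.15], [-10, -21, -13, 0, 0.15], [-10.3, -22.6, -13, 0, 0.15], [-10.3, -22.6, -12, 0, 0.15], [-10.3, -22.6, -8, 0, 0.15], [-10.3, -22.6, -4, 0, 0.15], [-10.3, -22.6, -1.5, 0, 0.15], [-10.3, -22.6, -0.5, 0, 0.15], [-10.3, -22.6, 0, 0, 0.15], [-10.3, -22.6, 0.1, 0, 0.15], [-10.3, -22.6, 0.1, 0, 0.15]],
  ],
)

```text
time_s: 11.08
ee_pos: [485.7, 314.3, 103.0]
ee_rot: [-180.0, -0.1, -0.0]
force: [0.0, 0.4, -2.8]
gripper_width: 27.6
gripper_force: 25.0
```

```bash
python3 -c "
from h import *
go(574.5,-41.5,103.4,0)"
```

```text
t 11.075 ee [485.7 314.3 103. ] rot [-1.8e+02 -1.0e-01 -0.0e+00] w 27.6
cmd cm [ 8.89 35.57 -0.04] turn -0.0
```

Emit:
step_arm(
  plan=[
    [[0, 0, 0.2, 0, 0.15], [0, 0, 0.3, 0, 0.15], [0, 0, 0.3, 0, 0.15], [0, 0, 0.3, 0, 0.55], [0, 0, 0.3, 0, 0.55], [0, 0, 0.3, 0, 0.55], [0, 0, -3, 0, 0.55], [0, 0, -8, 0, 0.55], [1, 5, -8, 0, 0.55], [2.5, 10, -8, 0, 0.55], [4, 16, -8, 0, 0.55], [5.5, 22, -8, 0, 0.55], [7, 28, -8, 0, 0.55], [8.9, 35.6, -8, 0, 0.55], [8.9, 35.6, -8, 0, 0.55], [8.9, 35.6, -5, 0, 0.55], [8.9, 35.6, -4, 0, 0.55], [8.9, 35.6, -4, 0, 0.55], [8.9, 35.6, -4, 0, 0.55]],
  ],
)

```text
time_s: 13.45
ee_pos: [574.7, -41.3, 143.0]
ee_rot: [180.0, -0.1, 0.0]
force: [-0.1, 0.7, 0.2]
gripper_width: 50.1
gripper_force: 0.0
```

```bash
python3 -c "
from h import *
go(574.5,-41.5,103.4,0)"
```

```text
t 13.45 ee [574.7 -41.3 143. ] rot [ 1.8e+02 -1.0e-01  0.0e+00] w 50.1
cmd cm [-0.02  0.02  3.96] turn 0.001
```

Emit:
step_arm(
  plan=[
    [[0, 0, 2, 0, 0.55], [0, 0, 3.96, 0, 0.55], [0, 0, 3.96, 0, 0.55], [0, 0, 3.96, 0, 0.55], [0, 0, 3.96, 0, 0.15], [0, 0, 3.96, 0, 0.15], [0, 0, 3.96, 0, 0.15], [0, 0, 3.96, 0, 0.15], [0, 0, 3.96, 0, 0.15]],
  ],
)

```text
time_s: 14.58
ee_pos: [574.4, -42.2, 103.0]
ee_rot: [180.0, -0.1, -0.0]
force: [0.2, -0.8, 4.5]
gripper_width: 27.6
gripper_force: 25.0
```

Emit:
step_arm(
  plan=[
    [[0, 0, -4, 0, 0.15], [0, 0, -9, 0, 0.15], [0, 0, -13, 0, 0.15], [-0.3, -3, -13, 0, 0.15], [-0.8, -8, -13, 0, 0.15], [-1.2, -13, -13, 0, 0.15], [-1.8, -18, -13, 0, 0.15], [-2.2, -23, -13, 0, 0.15], [-2.8, -28, -13, 0, 0.15], [-3.2, -33, -13, 0, 0.15], [-3.4, -35.8, -13, 0, 0.15], [-3.4, -35.8, -12, 0, 0.15], [-3.4, -35.8, -8, 0, 0.15], [-3.4, -35.8, -4, 0, 0.15], [-3.4, -35.8, -1.5, 0, 0.15], [-3.4, -35.8, -0.5, 0, 0.15], [-3.4, -35.8, 0, 0, 0.15], [-3.4, -35.8, 0.1, 0, 0.15], [-3.4, -35.8, 0.1, 0, 0.15]],
  ],
)

```text
time_s: 16.95
ee_pos: [540.7, 316.3, 102.5]
ee_rot: [-180.0, -0.1, -0.0]
force: [-0.2, -0.3, -4.2]
gripper_width: 27.3
gripper_force: 25.0
```

```bash
python3 -c "
from h import *
go(578.5,24.5,103,0)"
```

```text
t 16.95 ee [540.7 316.3 102.5] rot [-1.8e+02 -1.0e-01 -0.0e+00] w 27.3
cmd cm [ 3.79 29.17 -0.05] turn -0.0
```

Emit:
step_arm(
  plan=[
    [[0, 0, 0.2, 0, 0.15], [0, 0, 0.3, 0, 0.15], [0, 0, 0.3, 0, 0.15], [0, 0, 0.3, 0, 0.55], [0, 0, 0.3, 0, 0.55], [0, 0, 0.3, 0, 0.55], [0, 0, -3, 0, 0.55], [0, 0, -8, 0, 0.55], [0.6, 5, -8, 0, 0.55], [1.2, 10, -8, 0, 0.7], [2, 16, -8, 0, 0.7], [2.8, 22, -8, 0, 0.7], [3.8, 29.2, -8, 0, 0.7], [3.8, 29.2, -8, 0, 0.7], [3.8, 29.2, -3, 0, 0.7], [3.8, 29.2, 1, 0, 0.7], [3.8, 29.2, 1, 0, 0.7], [3.8, 29.2, 1, 0, 0.7]],
  ],
)

```text
time_s: 19.2
ee_pos: [579.3, 24.8, 93.0]
ee_rot: [-180.0, -0.1, 0.0]
force: [0.1, -1.1, 0.9]
gripper_width: 63.8
gripper_force: 0.0
```

```bash
python3 -c "
from h import *
cv2.imwrite('pics/s3.png',grab_frame('scene')[100:400,100:540])
go(578.5,24.5,37,0)"
```

```text
t 19.25 ee [579.6  24.7  93.5] rot [-180.    -0.2    0. ] w 63.9
cmd cm [-0.11  0.02  5.65] turn 0.001
```

View pics/s3.png

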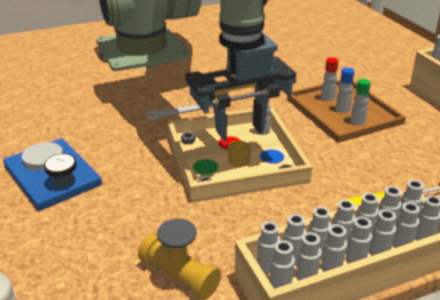

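All three fittings stand in the tray at (331,78), (346,88) and (362,100), and the fingers straddle the bush at (240,152). I'll grip it now.

Emit:
step_arm(
  plan=[
    [[-0.05, 0, 3, 0, 0.7], [-0.05, 0, 5.6, 0, 0.7], [-0.05, 0, 5.6, 0, 0.7], [-0.05, 0, 5.6, 0, 0.7], [-0.05, 0, 5.6, 0, 0.35], [-0.05, 0, 5.6, 0, 0.35], [-0.05, 0, 5.6, 0, 0.35], [-0.05, 0, 5.6, 0, 0.35], [-0.05, 0, 5.6, 0, 0.35], [-0.05, 0, 3, 0, 0.35], [-0.05, 0, -2, 0, 0.35], [-0.05, 0, -6, 0, 0.35], [-0.05, 0, -8, 0, 0.35], [-0.05, 0, -8, 0, 0.35], [-0.05, 0, -8, 0, 0.35]],
  ],
)

```text
time_s: 21.12
ee_pos: [576.6, 24.0, 169.9]
ee_rot: [180.0, 0.2, -0.0]
force: [-0.1, -0.2, -2.3]
gripper_width: 41.0
gripper_force: 25.0
```

```bash
python3 -c "
from h import *
go(448,-312,175,15)"
```

```text
t 21.125 ee [576.6  24.  169.9] rot [180.    0.2  -0. ] w 41.0
cmd cm [-12.85  33.6   -0.51] turn -0.262
```

```bash
python3 -c "
from h import *
go(370.7,-332.7,170,15)"
```

```text
t 21.125 ee [576.6  24.  169.9] rot [180.    0.2  -0. ] w 41.0
cmd cm [-2.058e+01  3.567e+01 -1.000e-02] turn -0.262
```

Emit:
step_arm(
  plan=[
    [[-2, 4, 0, -0.03, 0.35], [-4.5, 8, 0, -0.06, 0.35], [-7, 12, 0, -0.1, 0.35], [-9.5, 16.5, 0, -0.14, 0.35], [-12, 21, 0, -0.17, 0.35], [-14.5, 25.5, 0, -0.2, 0.35], [-17.5, 30, 0, -0.23, 0.35], [-19.5, 34, 0, -0.26, 0.35], [-20.6, 35.7, 0, -0.26, 0.35], [-20.6, 35.7, 0, -0.26, 0.35], [-20.6, 35.7, 0, -0.26, 0.35], [-20.6, 35.7, 0, -0.26, 0.35]],
  ],
)

```text
time_s: 22.62
ee_pos: [371.9, -332.0, 171.1]
ee_rot: [-180.0, 0.0, 15.0]
force: [-0.5, 0.6, -1.3]
gripper_width: 40.5
gripper_force: 25.0
```

```bash
python3 -c "
from h import *
s=state();cv2.imwrite('pics/w4.png',grab_frame('wrist'));print(s['ee_pos'],s['ee_rot'])
go(448,-312,170,15)"
```

```text
[ 371.85869565 -331.98592675  171.14184062] [-1.79953031e+02  1.83777055e-02  1.49602390e+01]
t 22.675 ee [ 371.9 -332.1  171.3] rot [-180.    0.   15.] w 40.7
cmd cm [7.87 0.03 0.13] turn -0.001
```

View pics/w4.png

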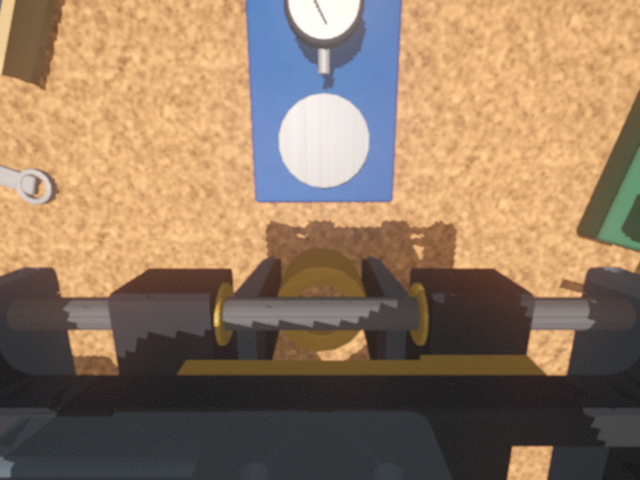

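The table disc is at (324,140) and the held bush shows between the fingers at (321,295). I'll fit the disc.

```bash
cat >> h.py <<'E'
from scipy.spatial.transform import Rotation as Ro
def wray(uv,z,pos,rot):
    p=camera_params('wrist');M=p['mount'];R=Ro.from_euler('xyz',rot,degrees=True).as_matrix()
    d=R@M[:3,:3]@np.linalg.solve(p['camera_matrix'],[uv[0],uv[1],1.]);c=R@M[:3,3]+pos
    return (c+d*(z-c[2])/d[2])[:2]
E
python3 -c "
from h import *
im=cv2.imread('pics/w4.png');h=cv2.cvtColor(im,cv2.COLOR_BGR2HSV)
m=cv2.inRange(h,(0,0,110),(180,80,255));m[:88]=0;m[195:]=0;m[:,:270]=0;m[:,380:]=0
c=max(cv2.findContours(m,0,1)[0],key=cv2.contourArea);e=cv2.fitEllipse(c);print(e)
print(wray(e[0],34,np.array([371.86,-331.99,171.14]),[-179.95,0.02,14.96]))
t=cv2.imread('pics/top0.png');h=cv2.cvtColor(t,cv2.COLOR_BGR2HSV);b=cv2.inRange(h,(100,130,40),(125,255,255))
k=np.zeros_like(b);k[270:320,488:540]=255-b[270:320,488:540]
k=cv2.morphologyEx(k,cv2.MORPH_OPEN,np.ones((7,7)))
c=max(cv2.findContours(k,0,1)[0],key=cv2.contourArea);e=cv2.fitEllipse(cv2.convexHull(c));print(e,ray('top',e[0],34))
"
```

```text
((323.5231018066406, 140.2017059326172), (91.7750244140625, 95.35808563232422), 178.87977600097656)
[ 450.16281934 -314.2562762 ]
((512.6377563476562, 294.3180236816406), (48.087608337402344, 52.24378967285156), 122.41731262207031) [ 447.97775747 -310.72332156]
```

Emit:
step_arm(
  plan=[
    [[3, 0, 0, 0, 0.35], [6, 0.1, 0, 0, 0.35], [7.95, 0.11, 0, 0, 0.35], [7.95, 0.11, 0, 0, 0.35], [7.95, 0.11, 3, 0, 0.35], [7.95, 0.11, 6, 0, 0.35], [7.95, 0.11, 8.5, 0, 0.35], [7.95, 0.11, 10, 0, 0.35], [7.95, 0.11, 10.4, 0, 0.35], [7.95, 0.11, 10.4, 0, 0.35], [7.95, 0.11, 10.4, 0, 0.35], [7.95, 0.11, 10.4, 0, 0.35]],
  ],
)

```text
time_s: 24.18
ee_pos: [449.0, -313.8, 68.3]
ee_rot: [179.9, -0.1, 14.9]
force: [0.6, -0.9, -1.7]
gripper_width: 40.8
gripper_force: 25.0
```

```bash
python3 -c "
from h import *
go(449,-312.6,63.2,15);print(state()['force'])"
```

```text
t 24.175 ee [ 449.  -313.8   68.3] rot [ 1.799e+02 -1.000e-01  1.490e+01] w 40.8
cmd cm [ 0.03 -0.12  0.51] turn -0.002
[ 0.57849839 -0.90413847 -1.71007526]
```

Emit:
step_arm(
  plan=[
    [[0, -0.1, 0.2, 0, 0.35], [0, -0.1, 0.4, 0, 0.35], [0, -0.1, 0.45, 0, 0.35], [0, -0.1, 0.45, 0, 0.35], [0, -0.1, 0.45, 0, 0.35]],
  ],
)

```text
time_s: 24.8
ee_pos: [448.4, -312.7, 63.1]
ee_rot: [180.0, -0.0, 14.9]
force: [0.0, 0.1, -1.4]
gripper_width: 40.7
gripper_force: 25.0
```

Emit:
step_arm(
  plan=[
    [[0, 0, 0.06, 0, 0.35], [0, 0, 0.12, 0, 0.35], [0, 0, 0.12, 0, 0.35]],
  ],
)

```text
time_s: 25.18
ee_pos: [448.4, -312.6, 62.2]
ee_rot: [180.0, -0.0, 14.9]
force: [-1.6, 0.5, 2.8]
gripper_width: 40.7
gripper_force: 25.0
```

Contact. I'll release, lift off and look.

Emit:
step_arm(
  plan=[
    [[0, 0, 0, 0, 0.6], [0, 0, 0, 0, 0.6], [0, 0, 0, 0, 0.6], [0, 0, -2, 0, 0.6], [0, 0, -6, 0, 0.6], [-3, 0, -11, 0, 0.6], [-8, 0, -11, 0, 0.6], [-8, 0, -11, 0, 0.6], [-8, 0, -11, 0, 0.6]],
  ],
)

```text
time_s: 26.3
ee_pos: [371.4, -333.2, 171.8]
ee_rot: [180.0, -0.0, 14.9]
force: [0.5, 1.5, 0.2]
gripper_width: 54.8
gripper_force: 0.0
```

```bash
python3 -c "
from h import *
s=state();im=grab_frame('wrist');cv2.imwrite('pics/w5.png',im[60:220,230:420].repeat(3,0).repeat(3,1))
h=cv2.cvtColor(im,cv2.COLOR_BGR2HSV)
b=cv2.inRange(h,(100,130,30),(125,255,255));k=np.zeros_like(b);k[88:200,265:390]=255-b[88:200,265:390]
k=cv2.morphologyEx(k,cv2.MORPH_OPEN,np.ones((11,11)))
c=max(cv2.findContours(k,0,1)[0],key=cv2.contourArea);e=cv2.fitEllipse(cv2.convexHull(c));print('table',e,wray(e[0],34,s['ee_pos'],s['ee_rot']))
go(429.6,312.4,180,0)
"
```

```text
Traceback (most recent call last):
cv2.error: OpenCV(4.12.0) /io/opencv/modules/imgproc/src/shapedescr.cpp:361: error: (-201:Incorrect size of input array) There should be at least 5 points to fit the ellipse in function 'fitEllipseNoDirect'
```

View pics/w5.png

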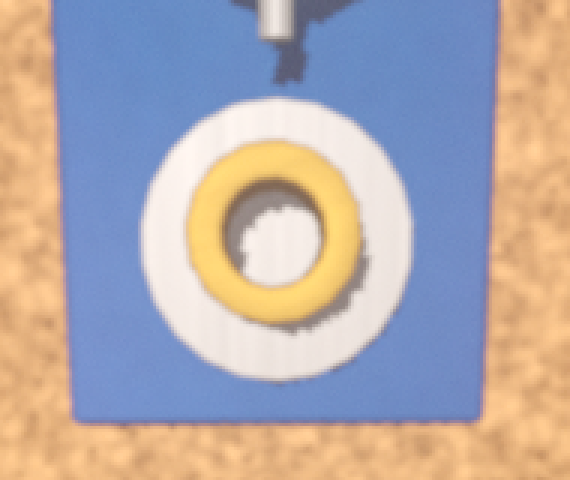

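In the crop the table disc centres at (277,239), spanning 141–413 by 97–381. The bush's top ring centres at (274,232).

```bash
python3 -c "
from h import *
s=state();P=s['ee_pos'];r=s['ee_rot'];f=lambda u,v:((u-1)/3+230,(v-1)/3+60)
print(wray(f(277,239),34,P,r),wray(f(274,232),68,P,r))
go(429.6,312.4,180,0)
t=grab_frame('top');cv2.imwrite('pics/t6.png',t)
h=cv2.cvtColor(t,cv2.COLOR_BGR2HSV)
m=cv2.inRange(h,(15,120,60),(32,255,255));k=m*0;k[265:325,485:545]=m[265:325,485:545]
c=max(cv2.findContours(k,0,1)[0],key=cv2.contourArea);e=cv2.fitEllipse(cv2.convexHull(c));print(e,ray('top',e[0],68))
"
```

```text
[ 450.534874   -314.19820581] [ 450.30826237 -313.40142212]
t 26.35 ee [ 371.7 -333.1  171.6] rot [-180.    -0.    14.9] w 54.7
cmd cm [ 22.18 -60.89  -0.84] turn 0.26
((518.8906860351562, 294.85455322265625), (25.888574600219727, 27.05571937561035), 110.6672134399414) [ 448.42590781 -309.16652233]
```

Emit:
step_arm(
  plan=[
    [[2, -5, 0, 0.03, 0.55], [4, -10, 0, 0.06, 0.55], [6, -16, 0, 0.1, 0.55], [8, -22, 0, 0.14, 0.55], [10, -28, 0, 0.18, 0.55], [12, -34, 0, 0.22, 0.55], [14.5, -40, 0, 0.26, 0.55], [17, -46, 0, 0.26, 0.55], [19, -52, 0, 0.26, 0.55], [21, -57, 0, 0.26, 0.55], [22.18, -60.9, 0, 0.26, 0.55], [22.18, -60.9, 0, 0.26, 0.55], [22.18, -60.9, 2, 0.26, 0.55], [22.18, -60.9, 3, 0.26, 0.55], [22.18, -60.9, 3, 0.26, 0.55], [22.18, -60.9, 3, 0.26, 0.55]],
  ],
)

```text
time_s: 28.4
ee_pos: [429.4, 312.2, 142.3]
ee_rot: [-180.0, -0.0, -0.0]
force: [-0.2, -0.8, 0.2]
gripper_width: 50.3
gripper_force: 0.0
```

```bash
python3 -c "
from h import *
go(429.6,312.4,99.8,0)
t=cv2.imread('pics/t6.png');h=cv2.cvtColor(t,cv2.COLOR_BGR2HSV);H,S,V=cv2.split(h)
for n,(u,v),(a,b) in(('blue',(266,208),(100,135)),('green',(343,218),(40,90)),('red',(299,251),(0,9))):
    m=cv2.inRange(h,(a,110,25),(b,255,255));k=m*0;k[v-20:v+20,u-20:u+20]=m[v-20:v+20,u-20:u+20]
    cs=cv2.findContours(k,0,1)[0]
    c=max(cs,key=cv2.contourArea);e=cv2.fitEllipse(cv2.convexHull(c));print(n,e,ray('top',e[0],10))
"
```

```text
t 28.4 ee [429.4 312.2 142.3] rot [-180.   -0.   -0.] w 50.3
cmd cm [ 0.02 -0.02  4.25] turn -0.001
blue ((265.8893127441406, 207.09715270996094), (26.443103790283203, 27.03628158569336), 89.43610382080078) [588.61845017  89.53004709]
green ((342.9452209472656, 218.10446166992188), (26.64084815979004, 27.390655517578125), 109.15970611572266) [571.06247452 -38.98806615]
red ((298.6617126464844, 251.07479858398438), (28.25177764892578, 28.63802146911621), 121.07488250732422) [515.66847048  34.11171303]
```

Emit:
step_arm(
  plan=[
    [[0, 0, 2, 0, 0.55], [0, 0, 4.2, 0, 0.55], [0, 0, 4.2, 0, 0.55], [0, 0, 4.2, 0, 0.55], [0, 0, 4.2, 0, 0.15], [0, 0, 4.2, 0, 0.15], [0, 0, 4.2, 0, 0.15], [0, 0, 4.2, 0, 0.15], [0, 0, 4.2, 0, 0.15]],
  ],
)

```text
time_s: 29.52
ee_pos: [429.2, 312.3, 100.2]
ee_rot: [180.0, -0.0, 0.0]
force: [-0.1, -2.0, 4.4]
gripper_width: 27.3
gripper_force: 25.0
```

```bash
python3 -c "
from h import *
go(517.5,31.6,104.5,0)"
```

```text
t 29.525 ee [429.2 312.3 100.2] rot [180.  -0.   0.] w 27.3
cmd cm [ 8.83 28.07 -0.43] turn 0.0
```

Emit:
step_arm(
  plan=[
    [[0, 0, -4, 0, 0.15], [0, 0, -9, 0, 0.15], [0, 0, -13, 0, 0.15], [1, 3, -13, 0, 0.15], [2.5, 8, -13, 0, 0.15], [4, 13, -13, 0, 0.15], [6, 18, -13, 0, 0.15], [7.5, 23, -13, 0, 0.15], [8.5, 26.5, -13, 0, 0.15], [8.8, 28.1, -13, 0, 0.15], [8.8, 28.1, -12, 0, 0.15], [8.8, 28.1, -8, 0, 0.15], [8.8, 28.1, -4, 0, 0.15], [8.8, 28.1, -1.5, 0, 0.15], [8.8, 28.1, -0.6, 0, 0.15], [8.8, 28.1, -0.5, 0, 0.15], [8.8, 28.1, -0.5, 0, 0.15], [8.8, 28.1, -0.5, 0, 0.15]],
  ],
)

```text
time_s: 31.78
ee_pos: [517.2, 31.6, 105.3]
ee_rot: [-180.0, -0.1, -0.0]
force: [-0.1, -0.5, -3.6]
gripper_width: 27.5
gripper_force: 25.0
```

```bash
python3 -c "
from h import *
print(state()['force']);go(517.5,31.6,103.6,0);go(485.7,314.3,140,0)"
```

```text
[-0.05975056 -0.54450915 -3.57671843]
t 31.775 ee [517.2  31.6 105.3] rot [-1.8e+02 -1.0e-01 -0.0e+00] w 27.5
cmd cm [0.03 0.   0.17] turn -0.0
t 31.775 ee [517.2  31.6 105.3] rot [-1.8e+02 -1.0e-01 -0.0e+00] w 27.5
cmd cm [ -3.15 -28.27  -3.47] turn -0.0
```

Emit:
step_arm(
  plan=[
    [[0, 0, 0.1, 0, 0.15], [0, 0, 0.17, 0, 0.15], [0, 0, 0.17, 0, 0.15], [0, 0, 0.17, 0, 0.55], [0, 0, 0.17, 0, 0.55], [0, 0, 0.17, 0, 0.55], [0, 0, -3, 0, 0.55], [0, 0, -8, 0, 0.55], [-0.6, -5, -8, 0, 0.55], [-1.2, -10, -8, 0, 0.55], [-1.8, -16, -8, 0, 0.55], [-2.4, -22, -8, 0, 0.55], [-3.1, -28.3, -8, 0, 0.55], [-3.1, -28.3, -8, 0, 0.55], [-3.1, -28.3, -5, 0, 0.55], [-3.1, -28.3, -3.5, 0, 0.55], [-3.1, -28.3, -3.5, 0, 0.55], [-3.1, -28.3, -3.5, 0, 0.55]],
  ],
)

```text
time_s: 34.02
ee_pos: [486.7, 314.1, 140.6]
ee_rot: [-180.0, -0.1, -0.1]
force: [0.1, -0.7, 0.5]
gripper_width: 50.1
gripper_force: 0.0
```

```bash
python3 -c "
from h import *
go(485.7,314.3,100,0)"
```

```text
t 34.025 ee [486.7 314.1 140.6] rot [-1.8e+02 -1.0e-01 -1.0e-01] w 50.1
cmd cm [-0.1  -0.02  4.06] turn -0.001
```

Emit:
step_arm(
  plan=[
    [[-0.05, 0, 2, 0, 0.55], [-0.05, 0, 4.05, 0, 0.55], [-0.05, 0, 4.05, 0, 0.55], [-0.05, 0, 4.05, 0, 0.55], [-0.05, 0, 4.05, 0, 0.15], [-0.05, 0, 4.05, 0, 0.15], [-0.05, 0, 4.05, 0, 0.15], [-0.05, 0, 4.05, 0, 0.15], [-0.05, 0, 4.05, 0, 0.15]],
  ],
)

```text
time_s: 35.15
ee_pos: [485.8, 314.4, 99.8]
ee_rot: [-180.0, -0.0, -0.0]
force: [0.5, -1.0, 4.6]
gripper_width: 27.3
gripper_force: 25.0
```

```bash
python3 -c "
from h import *
go(588.2,88,104.5,0)"
```

```text
t 35.15 ee [485.8 314.4  99.8] rot [-180.   -0.   -0.] w 27.3
cmd cm [10.25 22.64 -0.47] turn -0.0
```

Emit:
step_arm(
  plan=[
    [[0, 0, -4, 0, 0.15], [0, 0, -9, 0, 0.15], [0, 0, -13, 0, 0.15], [1.5, 3, -13, 0, 0.15], [3.5, 8, -13, 0, 0.15], [6, 13, -13, 0, 0.15], [8, 18, -13, 0, 0.15], [9.8, 21.5, -13, 0, 0.15], [10.25, 22.65, -13, 0, 0.15], [10.25, 22.65, -12, 0, 0.15], [10.25, 22.65, -8, 0, 0.15], [10.25, 22.65, -4, 0, 0.15], [10.25, 22.65, -1.5, 0, 0.15], [10.25, 22.65, -0.6, 0, 0.15], [10.25, 22.65, -0.5, 0, 0.15], [10.25, 22.65, -0.5, 0, 0.15], [10.25, 22.65, -0.5, 0, 0.15]],
  ],
)

```text
time_s: 37.28
ee_pos: [588.1, 88.2, 104.8]
ee_rot: [-180.0, -0.0, 0.0]
force: [0.1, 0.2, -2.9]
gripper_width: 27.3
gripper_force: 25.0
```

```bash
python3 -c "
from h import *
print(state()['force']);go(588.2,88,103.5,0);go(540.7,316.3,140,0)"
```

```text
[ 0.07314237  0.16103344 -2.85954977]
t 37.275 ee [588.1  88.2 104.8] rot [-180.   -0.    0.] w 27.3
cmd cm [0.01 0.02 0.13] turn 0.0
t 37.275 ee [588.1  88.2 104.8] rot [-180.   -0.    0.] w 27.3
cmd cm [ -4.73 -22.81  -3.52] turn 0.0
```

Emit:
step_arm(
  plan=[
    [[0, 0, 0.1, 0, 0.15], [0, 0, 0.14, 0, 0.15], [0, 0, 0.14, 0, 0.15], [0, 0, 0.14, 0, 0.55], [0, 0, 0.14, 0, 0.55], [0, 0, 0.14, 0, 0.55], [0, 0, -3, 0, 0.55], [0, 0, -8, 0, 0.55], [-1, -5, -8, 0, 0.55], [-2, -10, -8, 0, 0.55], [-3.2, -16, -8, 0, 0.55], [-4.2, -20, -8, 0, 0.55], [-4.7, -22.8, -8, 0, 0.55], [-4.7, -22.8, -8, 0, 0.55], [-4.7, -22.8, -5, 0, 0.55], [-4.7, -22.8, -3.5, 0, 0.55], [-4.7, -22.8, -3.5, 0, 0.55], [-4.7, -22.8, -3.5, 0, 0.55]],
  ],
)

```text
time_s: 39.52
ee_pos: [541.7, 315.7, 140.1]
ee_rot: [-180.0, -0.1, -0.1]
force: [-0.2, 0.2, 0.1]
gripper_width: 50.3
gripper_force: 0.0
```

```bash
python3 -c "
from h import *
go(540.7,316.3,99.6,0)"
```

```text
t 39.525 ee [541.7 315.7 140.1] rot [-1.8e+02 -1.0e-01 -1.0e-01] w 50.3
cmd cm [-0.1  -0.06  4.05] turn -0.001
```

Emit:
step_arm(
  plan=[
    [[-0.05, -0.05, 2, 0, 0.55], [-0.05, -0.05, 4.05, 0, 0.55], [-0.05, -0.05, 4.05, 0, 0.55], [-0.05, -0.05, 4.05, 0, 0.55], [-0.05, -0.05, 4.05, 0, 0.15], [-0.05, -0.05, 4.05, 0, 0.15], [-0.05, -0.05, 4.05, 0, 0.15], [-0.05, -0.05, 4.05, 0, 0.15], [-0.05, -0.05, 4.05, 0, 0.15]],
  ],
)

```text
time_s: 40.65
ee_pos: [540.7, 316.3, 99.3]
ee_rot: [180.0, -0.0, -0.0]
force: [-0.1, -1.6, 4.4]
gripper_width: 27.4
gripper_force: 25.0
```

```bash
python3 -c "
from h import *
go(574.2,-41.9,104.5,0)"
```

```text
t 40.65 ee [540.7 316.3  99.3] rot [180.  -0.  -0.] w 27.4
cmd cm [ 3.35 35.82 -0.52] turn -0.0
```

Emit:
step_arm(
  plan=[
    [[0, 0, -4, 0, 0.15], [0, 0, -9, 0, 0.15], [0, 0, -13, 0, 0.15], [0.3, 3, -13, 0, 0.15], [0.8, 8, -13, 0, 0.15], [1.2, 13, -13, 0, 0.15], [1.8, 18, -13, 0, 0.15], [2.2, 23, -13, 0, 0.15], [2.8, 28, -13, 0, 0.15], [3.2, 33, -13, 0, 0.15], [3.35, 35.8, -13, 0, 0.15], [3.35, 35.8, -12, 0, 0.15], [3.35, 35.8, -8, 0, 0.15], [3.35, 35.8, -4, 0, 0.15], [3.35, 35.8, -1.5, 0, 0.15], [3.35, 35.8, -0.6, 0, 0.15], [3.35, 35.8, -0.5, 0, 0.15], [3.35, 35.8, -0.5, 0, 0.15], [3.35, 35.8, -0.5, 0, 0.15]],
  ],
)

```text
time_s: 43.02
ee_pos: [574.1, -41.4, 104.1]
ee_rot: [180.0, -0.0, -0.0]
force: [-0.1, 0.2, -4.2]
gripper_width: 27.3
gripper_force: 25.0
```

```bash
python3 -c "
from h import *
print(state()['force']);go(574.2,-41.9,103.2,0)"
```

```text
[-0.09544661  0.23248717 -4.19417956]
t 43.025 ee [574.1 -41.4 104.1] rot [180.  -0.  -0.] w 27.3
cmd cm [0.01 0.05 0.09] turn -0.0
```

Release, rise, and clear the view.

Emit:
step_arm(
  plan=[
    [[0, 0, 0.08, 0, 0.15], [0, 0, 0.1, 0, 0.15], [0, 0, 0.1, 0, 0.15], [0, 0, 0.1, 0, 0.55], [0, 0, 0.1, 0, 0.55], [0, 0, 0.1, 0, 0.55], [0, 0, -3, 0, 0.55], [0, 0, -8, 0, 0.55], [0, 0, -12, 0, 0.55], [-5, 4, -12, 0, 0.55], [-10, 8, -12, 0, 0.55], [-15, 12, -12, 0, 0.55], [-20, 14, -12, 0, 0.55], [-20, 14, -12, 0, 0.55], [-20, 14, -12, 0, 0.55]],
  ],
)

```text
time_s: 44.9
ee_pos: [374.4, -181.8, 224.3]
ee_rot: [180.0, -0.1, -0.1]
force: [0.6, -0.0, -0.1]
gripper_width: 50.4
gripper_force: 0.0
```

```bash
python3 -c "
from h import *
t=grab_frame('top');s=grab_frame('scene')
a=cv2.resize(t[150:330,220:560],None,fx=2.3,fy=2.3,interpolation=2)
cv2.imwrite('pics/end_t.png',a);cv2.imwrite('pics/end_s.png',cv2.resize(s[150:310,90:520],None,fx=1.8,fy=1.8))"
```

```text
(no output)
```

View pics/end_t.png

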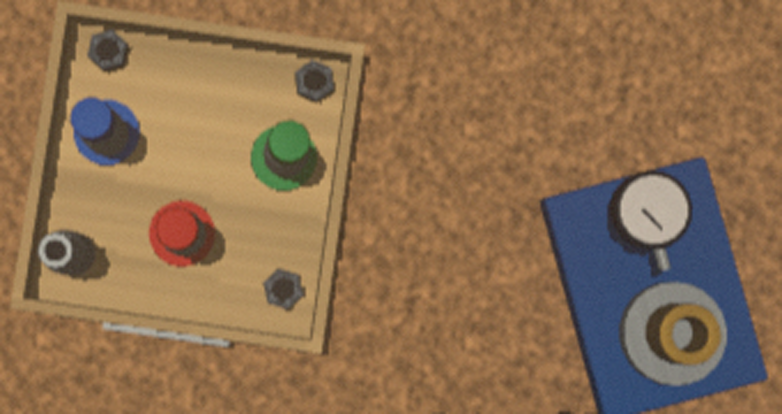

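View pics/end_s.png

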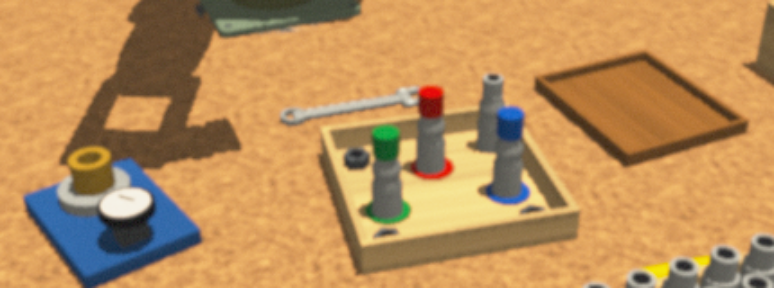

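The final views show all three fittings upright on their own spots: blue (93,117), green (290,141) and red (180,226) in the top crop. The bush stands in the middle of the table at (689,333) and the spare hasn't moved.

```bash
python3 -c "
from workcell import *
print(job_done())"
```

```text
the job is handed in; nothing more can be done
None
```

I handed the job in at about 45 s of the 138 s allowed: the bush stands within about 3 mm of the gauge table's centre, all three fittings are back upright on their own spots, and the spare looks unmoved; the hand-in gave no verdict.

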